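# Stop the UV funnel steriliser, release its lid and hold it open at 60 degrees

### The arm

A 6-joint arm with a two-finger parallel gripper is mounted at the origin on a cart in front of the work surface, level with it; the furniture and walls round the work are solid. World frame = base frame: x ahead of the robot, y to its left, z up, the work surface at z = 0. Lengths are in m, angles in rad, forces in N, time in s.
With the tool pointing down it reaches from about 0.3 to 0.775 m from the base axis. Payload 14.6 kg.
Tool frame: the origin (TCP) lies at the very end of the fingers, on their centre line; the grasp point (between the pads) lies 19 mm behind it; z points along the fingers, y is the line along which they close (so a half turn about z gives the same grasp; the last joint's range is limited). The gripper opens to 94 mm and grips with 3 to 60 N. Pads are 16 mm wide; open, the fingers measure 119 mm over their backs; the gripper's body (75 mm by 177 mm) begins 78 mm behind the grasp point.
Start: joints at [1.259, 0.3, 1.521, -0, 1.321, -0.067], TCP at [0.133, 0.534, 0.205] pointing down, gripper open.
Joint ranges: [-3.03, 3.03], [-0.79, 2.21], [0.23, 2.52], [-1.04, 4.18], [0, 3.07], [-2.55, 2.55]. Speed limits (rad/s): [2.22, 2.22, 2.57, 3.14, 3.14, 3.14].

### API

Orientations are given as [roll, pitch, yaw] about the fixed x, y, z axes, in that order (R = Rz(yaw) Ry(pitch) Rx(roll)).
In Python, from station import ctrl, cams gives the robot as it stands. The module is installed in compiled form; this text tells all that it offers.
- The arm moves only by the tool arm_command, never from a script. Its argument "plan" is a list that holds one entry, the list of rows, each a list of 7 numbers: the shift along the tool's x, y, z in shares of 600 mm (1.0 is 600 mm), then the turn, a rotation vector about the tool's x, y, z in a scale on which 1.0 is 2 pi rad, then the closure, from -1 (fully open) to 1 (shut). A call has 1 to 12 rows; each row is the pose to reach, as a shift and turn from the pose commanded when the call began, along the tool's axes at that moment; what a row does not reach only later rows make up. A row lasts 1/10 s, in which the tool goes at most 50 mm and 8.59 degrees, less where a joint would pass 70% of its speed; a pose out of reach is approached as far as the arm can. A shift or turn number past 1, either way, is cut back to 1. A call with a gripper value outside its range is refused whole. The fingers move at their own pace and stop on an object; "squeeze" is the grip in N (left out, the last holds). Time passes only in rows, so rows that repeat a pose let the fingers close. It gives the time, the measured TCP pose, the force, the opening and the grip force at its end, in the units of the state.
- ctrl.get_obs(): the state, without advancing time (a new reading comes with each control period).
- cams.camera(name): name is "scene" or "side" or "wrist"; returns (picture, depth): 384x512x3 uint8, blue, green, red; 384x512 float32, m along the optical axis (not along the pixel's ray), 0 where there is no reading.
- cams.camera_info(name): a dict with "fx", "fy", "cx", "cy" (pixels), "world_to_cam" (4x4, takes a point from world to camera coordinates). Camera axes: x right, y down, z forward; pixel columns grow to the right and rows downward; lengths in m; the calibration is good to about 2 mm. A picture is of the moment at which its call begins: read the wrist's pose just before it. camera_info takes no time and is no camera call; for the wrist camera it gives the pose at the moment of the call.
- ctrl.hand_in(): hands the job in; it is judged then, once.
The state is a dict: "time_s": time; "qpos": joint angles; "joint_vel": joint speeds; "tau": joint torques, N m; "ee_pos": TCP position; "eef_rot": TCP orientation; "force": force on the tool from outside, world axes, zero at the start; "moment": the same for the moment, N m; "grip_width": finger opening in m; "grip_force": force on a finger pad.
Only numpy, scipy, OpenCV 4.12 (cv2) and the standard library are available. Lean on these libraries where they do the work, as an engineer would, in place of code of your own. Each camera call takes 0.05 s, during which the arm holds its last target. There are 200 camera calls.

### The job

The ultraviolet funnel steriliser is running: press its red stop key, then, once that is up again, its yellow lid-release key, and leave the green start key alone. Then take the sprung lid by its steel handle, raise it and hold it open at about 60 degrees from closed, steady, so that I can lift the clean funnel out with both hands; finish while still holding it there. Do not disturb the funnel and forceps inside or the things standing round the steriliser.

Things in the scene. Friction and masses are not known exactly. Their poses are not given: they have to be found in the camera images.
- steriliser: fixed white bench steriliser, 330 mm deep, 280 wide, 152 tall to the closed lid's top. Origin on the bench under it, 209 mm behind its front edge, mid width; x points from its front (keys) to its back (hinge), z up. Console at x -0.21 to -0.08, sloping up away from the front by 15 degrees, z 0.087 to 0.121; behind it the chamber, rim z 0.140, under the lid
- stop_key (a joint): red key on the console, stops the lamp; value 0 up, 0.005 m fully down. Its spring takes about 2 N to start and 4.5 N to bottom, and it comes up again by itself
- release_key (a joint): yellow key on the console, draws back the latch hook that holds the lid down; once it has been pressed two spring pins pop the lid up by about 4.5 degrees and it stays ajar there; until then the lid cannot be raised; value 0 up, 0.005 m fully down. Its spring takes about 2 N to start and 4.5 N to bottom, and it comes up again by itself
- start_key (a joint): green key on the console, starts the lamp: to be left alone; value 0 up, 0.005 m fully down. Its spring takes about 2 N to start and 4.5 N to bottom, and it comes up again by itself
- stop_key_top (a point): centre of the red stop key's cap top, in the steriliser frame near [-0.148, -0.038, 0.114]; the cap is 26 mm deep, 24 mm wide, 5 mm of travel along the console's normal; key centres are 56 mm apart; z axis = console normal
- release_key_top (a point): centre of the yellow release key's cap top, in the steriliser frame near [-0.148, -0.094, 0.114]; the cap is 26 mm deep, 24 mm wide, 5 mm of travel along the console's normal; key centres are 56 mm apart; z axis = console normal
- start_key_top (a point): centre of the green start key's cap top, in the steriliser frame near [-0.148, 0.018, 0.114]; the cap is 26 mm deep, 24 mm wide, 5 mm of travel along the console's normal; key centres are 56 mm apart; z axis = console normal
- lid_angle (a joint): opening angle of the white lid with amber window; 0 closed and latched, about 0.08 popped ajar, grows as the front edge rises, stop at 1.4 rad. Weight and a hinge spring shut it from every angle (0.4 to 0.9 N m, that is 2 to 6 N at the handle); it does not stay by itself
- lid_hinge (a point): middle of the lid's hinge axis, at the steriliser's back rim, [0.120, 0, 0.140] in the steriliser frame; the axis runs along the steriliser's y
- handle_bar (a point): middle of the handle's bar, on the lid near its front edge: along the steriliser's y, 155 mm before the hinge axis and 52 mm above it when closed, so it swings on a 163 mm radius up and back; 33 mm free between bar and lid
- handle_grip: round steel sleeve of the handle, 13 mm thick, 92 mm long, free to turn on the bow, so a gripper can keep its tilt while the lid swings; origin at handle_bar, y along the bar
- lid: the lid, 200 x 280 x 12 mm, with its handle; origin on the hinge axis, x backward along the lid, z out of its top; turns with the lid
- funnel: loose stainless filter funnel, 138 mm wide, 99 mm tall, standing in the chamber below the lid; origin at its underside
- forceps: loose steel forceps, 129 mm long, lying in the chamber beside the funnel
- bottle: bystander: clear 58 mm wide, 109 mm tall bottle with an orange cap, standing to the right of the steriliser; origin at its underside
- timer: bystander: white three-key lab timer, 62x68x18 mm, lying to the right of the steriliser; origin at its underside
- membrane_box: bystander: square box 68x68x22 mm with a blue lid, on the steel worktop to the left of the steriliser; origin at its underside
- petri: bystander: closed white petri dish, 91 mm wide, 15 mm tall, on the steel worktop to the left of the steriliser; origin at its underside

How it is judged:
By the outcome, as a careful person would: the job done as asked, in the order asked, and still so for the second after the job is handed in, while the arm keeps its last pose, push and grip.
It also fails if it takes over 54 s, if anything falls off the work surface, if the arm or the gripper's body presses on something with over 40 N, if the wrist force passes 120 N, or if a joint passes its speed limit or range.

## Working session

There is one attempt and no reset: what is moved stays moved. The work goes in short steps, Python scripts to look and compute and a tool call to move; the robot and the scene stay as the last step left them, time stands still between calls to the robot, and variables do not carry over. Pictures are saved under pics/ and viewed, at most 10 in all, crops included, and the job is handed in when it is done.

Besides the shell and the picture viewer there is one more tool, called by a JSON object that holds its "op" and its "data". arm_command: Moves the arm, as the interface text tells. Its arguments: {"type":"object","properties":{"plan":{"type":"array"},"squeeze":{"type":"number"}},"required":["plan"]}

```bash
mkdir -p pics; cat > h.py <<'E'
import numpy as np, cv2
from station import ctrl, cams
from scipy.spatial.transform import Rotation as R
def snap(n,f=None):
    p,d=cams.camera(n); 
    if f: cv2.imwrite('pics/'+f,p)
    return p,d,cams.camera_info(n)
def pt(i,u,v,z):
    c=np.array([(u-i['cx'])/i['fx']*z,(v-i['cy'])/i['fy']*z,z,1]); return (np.linalg.inv(i['world_to_cam'])@c)[:3]
def cloud(d,i):
    v,u=np.indices(d.shape); c=np.stack([(u-i['cx'])/i['fx']*d,(v-i['cy'])/i['fy']*d,d,np.ones_like(d)],-1)
    return (c@np.linalg.inv(i['world_to_cam']).T)[...,:3]
def pose():
    o=ctrl.get_obs(); return o,np.array(o['ee_pos']),R.from_euler('xyz',o['eef_rot'])
E
python3 - <<'E'
from h import *
o,p,r=pose(); print({k:np.round(v,3) for k,v in o.items()})
a,_,i=snap('scene','s1.png'); b,_,j=snap('side','d1.png')
for k in (i,j): print(np.round(np.linalg.inv(k['world_to_cam']),3), k['fx'])
cv2.imwrite('pics/both.png',cv2.resize(np.vstack([a,b]),(400,600)))
for n in('s1','d1'):
  pass
E
```

```text
{'time_s': np.float64(0.0), 'qpos': array([ 1.259,  0.3  ,  1.522,  0.   ,  1.321, -0.067]), 'joint_vel': array([ 0.   , -0.   ,  0.002,  0.001,  0.   ,  0.   ]), 'tau': array([ 0.0000e+00, -5.3181e+01, -3.5273e+01,  7.1000e-02,  2.5000e-02,
       -0.0000e+00]), 'ee_pos': array([0.133, 0.533, 0.205]), 'eef_rot': array([-3.14 , -0.   ,  2.897]), 'force': array([ 0.176,  0.209, -0.039]), 'moment': array([-0.058, -0.008, -0.004]), 'grip_force': np.float64(0.0), 'grip_width': np.float64(0.094)}
[[ 0.485 -0.564  0.668 -0.099]
 [-0.874 -0.304  0.379 -0.512]
 [-0.01  -0.768 -0.64   0.734]
 [ 0.     0.     0.     1.   ]] 363.1144326034557
[[-0.757  0.535 -0.374  1.028]
 [ 0.653  0.629 -0.422  0.44 ]
 [ 0.01  -0.564 -0.826  1.241]
 [ 0.     0.     0.     1.   ]] 471.59546418512997
```

View pics/s1.png

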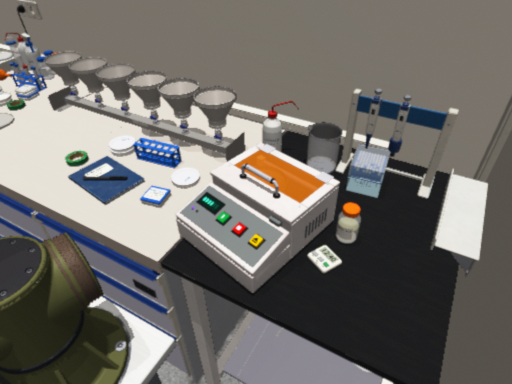

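View pics/d1.png

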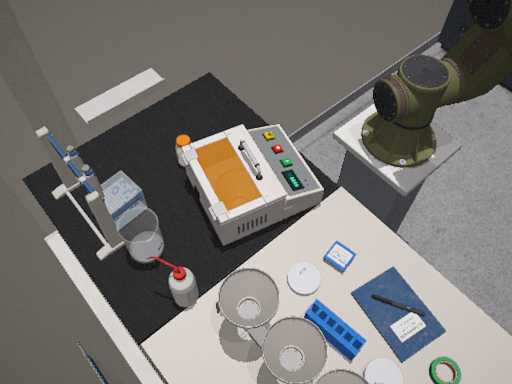

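The scene view shows green, red and yellow keys near (223,217), (239,229) and (257,240), and the handle around (262,180). In the side view the keys are near (286,162), (278,149) and (268,136), and the handle near (250,160). I'll triangulate these next.

```bash
cat >> h.py <<'E'
KEYS=dict(red=((0,10),(170,180)),yellow=((20,34),),green=((45,80),))
def blob(p,hs,near,rad,S=120,V=90):
    h=cv2.cvtColor(p,cv2.COLOR_BGR2HSV).astype(int); m=np.zeros(p.shape[:2],bool)
    for a,b in hs: m|=(h[...,0]>=a)&(h[...,0]<=b)
    m&=(h[...,1]>S)&(h[...,2]>V); v,u=np.indices(m.shape); m&=np.hypot(u-near[0],v-near[1])<rad
    return m
def cen(m):
    v,u=np.nonzero(m); return ((u.min()+u.max())/2+u.mean())/2,((v.min()+v.max())/2+v.mean())/2,len(u)
def tri(obs):
    A=[];
    P=[np.diag([i['fx'],i['fy'],1])@i['world_to_cam'][:3] for i,_ in obs]
    q=[np.array([uv[0]-i['cx'],uv[1]-i['cy']]) for i,uv in obs]
    X=cv2.triangulatePoints(P[0],P[1],q[0].reshape(2,1).astype(float),q[1].reshape(2,1).astype(float)).ravel(); return X[:3]/X[3]
E
python3 - <<'E'
from h import *
a,da,i=snap('scene'); b,db,j=snap('side')
N=dict(red=((239,229),(278,149)),yellow=((257,240),(268,136)),green=((223,217),(286,162)))
K={}
for k,(s,d) in N.items():
    ms=blob(a,KEYS[k],s,11); md=blob(b,KEYS[k],d,9)
    cs,cd=cen(ms),cen(md)
    K[k]=tri([(i,cs),(j,cd)])
    print(k,cs,cd,K[k].round(4), np.median(cloud(da,i)[ms],0).round(4),np.median(cloud(db,j)[md],0).round(4))
d=K['green']-K['yellow']; print('len',np.linalg.norm(d),'yaw y-axis->',np.arctan2(-d[0],d[1]))
# handle: cloud points high above
for n,c,box in(('s',cloud(da,i),(225,155,300,205)),('d',cloud(db,j),(225,130,275,190))):
    x0,y0,x1,y1=box; w=c[y0:y1,x0:x1].reshape(-1,3); t=w[(w[:,2]>.172)&(w[:,2]<.22)]
    print(n,len(t),t.mean(0).round(4),t.min(0).round(3),t.max(0).round(3))
    q=t[:,:2]-t[:,:2].mean(0); e=np.linalg.svd(q,full_matrices=False)[2][0]; print('dir',e, 'ext',np.ptp(q@e),'mid', (t[:,:2].mean(0)+e*((q@e).max()+(q@e).min())/2).round(4), 'top',np.percentile(t[:,2],[5,50,95]).round(4))
# orange window edges plane height
mo=blob(a,((5,18),),(285,180),60); print('window',len(mo[mo]),np.median(cloud(da,i)[mo],0).round(3))
E
```

```text
red (np.float64(238.70238095238096), np.float64(228.20833333333331), 84) (np.float64(276.97826086956525), np.float64(148.0978260869565), 46) [ 0.4027 -0.1715  0.1097] [ 0.3996 -0.1739  0.1109] [ 0.4073 -0.1686  0.1142]
yellow (np.float64(255.8813559322034), np.float64(240.04661016949154), 118) (np.float64(268.45), np.float64(135.31363636363636), 55) [ 0.3894 -0.2256  0.1095] [ 0.3873 -0.2262  0.1114] [ 0.3934 -0.2241  0.1143]
green (np.float64(222.85810810810813), np.float64(216.99324324324323), 74) (np.float64(285.89361702127655), np.float64(161.5585106382979), 47) [ 0.4165 -0.1171  0.1098] [ 0.4142 -0.1177  0.111 ] [ 0.42   -0.1145  0.1129]
len 0.11180566100153252 yaw y-axis-> -0.24483122961066672
s 223 [ 0.5164 -0.1668  0.1919] [ 0.501 -0.223  0.172] [ 0.535 -0.105  0.199]
dir [0.24076023 0.97058462] ext 0.12142529206304264 mid [ 0.5172 -0.1637] top [0.177  0.1939 0.1979]
d 167 [ 0.5219 -0.1551  0.1952] [ 0.502 -0.219  0.172] [ 0.538 -0.102  0.205]
dir [0.23885831 0.97105443] ext 0.1202650107179151 mid [ 0.5206 -0.1605] top [0.1814 0.1965 0.2015]
window 1884 [ 0.596 -0.199  0.148]
```

```bash
cat >> h.py <<'E'
Y=-0.245; ux=np.array([np.cos(Y),np.sin(Y),0]); uy=np.array([-np.sin(Y),np.cos(Y),0]); uz=np.array([0,0,1.])
n=-np.sin(np.radians(15))*ux+np.cos(np.radians(15))*uz
red=np.array([.4029,-.1714,.112])
O=red+.148*ux+.038*uy; O[2]=0
def W(x,y,z): return O+x*ux+y*uy+z*uz
def F(zax,yax): 
    z=zax/np.linalg.norm(zax); y=yax-z*(yax@z); y/=np.linalg.norm(y); return R.from_matrix(np.stack([np.cross(y,z),y,z],1))
def rel(tp,tr):
    o,p,r=pose(); print('mm',(r.inv().apply(tp-p)*1000).round(1),'rv',(r.inv()*tr).as_rotvec().round(3))
E
python3 - <<'E'
from h import *
o,p,r=pose(); print(O,W(-.035,0,.192),W(.12,0,.14))
rel(np.array([.36,.15,.23]),r); rel(red+.05*n,F(-n,uy)); rel(red+.05*n-.056*uy,F(-n,uy))
E
```

```text
[ 0.55569746 -0.17043312  0.        ] [ 0.52174266 -0.16194365  0.192     ] [ 0.67211394 -0.19953988  0.14      ]
mm [-312.9 -317.1  -24.7] rv [0. 0. 0.]
mm [-419.5 -618.5   45.2] rv [-0.001 -0.262  0.   ]
mm [-419.5 -674.5   45.2] rv [-0.001 -0.262  0.   ]
```

The manual's scale: shifts go in shares of 600 mm and turns go in shares of 2 pi rad. Converting my numbers, -440 mm / 600 = -0.7333, -317 mm / 600 = -0.5283.

{"op": "arm_command", "data": {"plan": [[[-0.0833,-0.0833,-0.0167,0,0,0,1],[-0.15,-0.1333,-0.0333,0,0,0,1],[-0.2083,-0.1917,-0.0417,0,0,0,1],[-0.2667,-0.25,-0.0417,0,0,0,1],[-0.325,-0.3083,-0.0417,0,0,0,1],[-0.3833,-0.3667,-0.0417,0,0,0,1],[-0.4417,-0.425,-0.0417,0,0,0,1],[-0.5,-0.4833,-0.0417,0,0,0,1],[-0.5217,-0.5283,-0.0417,0,0,0,1],[-0.55,-0.6,-0.0417,0,0,0,1],[-0.5833,-0.6667,-0.0417,0,0,0,1],[-0.6167,-0.7333,-0.0417,0,0,0,1]]], "squeeze": 20}}

```text
time_s: 1.4
ee_pos: [0.3855, 0.0152, 0.2306]
eef_rot: [3.141, 0.001, 2.897]
force: [1.0, 0.4, 0.6]
grip_width: 0.0018
grip_force: 0.0
```

```bash
python3 - <<'E'
from h import *
o,p,r=pose(); print(p,o['eef_rot'],o['qpos'],o['grip_width'])
rel(red+.05*n,F(-n,uy))
E
```

```text
[0.38553164 0.01515762 0.23060894] [3.14146830e+00 5.12145302e-04 2.89671551e+00] [-5.57256900e-02 -1.00076049e-01  1.90131977e+00  2.65396816e-05
  1.33982255e+00 -1.38165098e+00] 0.001756459870622549
mm [ -49.1 -176.8   70.3] rv [ 0.    -0.261  0.   ]
```

Converted, -177 mm / 600 = -0.295, -130 mm / 600 = -0.2167, -0.261 rad / 6.2832 = -0.0415.

{"op": "arm_command", "data": {"plan": [[[-0.0167,-0.0667,0,0,-0.0111,0,1],[-0.0333,-0.1417,0,0,-0.0239,0,1],[-0.05,-0.2167,0.0167,0,-0.035,0,1],[-0.0817,-0.295,0.05,0,-0.0415,0,1],[-0.0817,-0.295,0.0833,0,-0.0415,0,1],[-0.0817,-0.295,0.1167,0,-0.0415,0,1],[-0.0817,-0.295,0.1167,0,-0.0415,0,1],[-0.0817,-0.295,0.1167,0,-0.0415,0,1]]]}}

```text
time_s: 2.2
ee_pos: [0.3904, -0.1665, 0.161]
eef_rot: [3.142, 0.261, 2.897]
force: [0.2, 0.8, -0.1]
grip_width: 0.0003
grip_force: 0.0
```

```bash
python3 - <<'E'
from h import *
o,p,r=pose(); print(p,o['force'],o['qpos'])
a,d,i=snap('wrist','w1.png'); print(np.linalg.inv(i['world_to_cam']).round(3))
rel(red,F(-n,uy))
E
```

```text
[ 0.39039752 -0.16646527  0.16096553] [ 0.16844298  0.83437214 -0.14952533] [-0.53716786 -0.08810251  2.08271144  0.09526068  0.8989655  -1.91351183]
[[ 0.242  0.845  0.477  0.278]
 [ 0.97  -0.21  -0.12  -0.138]
 [-0.001  0.492 -0.871  0.316]
 [ 0.     0.     0.     1.   ]]
mm [ 0.2 -1.8 51.1] rv [-0.     0.     0.001]
```

View pics/w1.png

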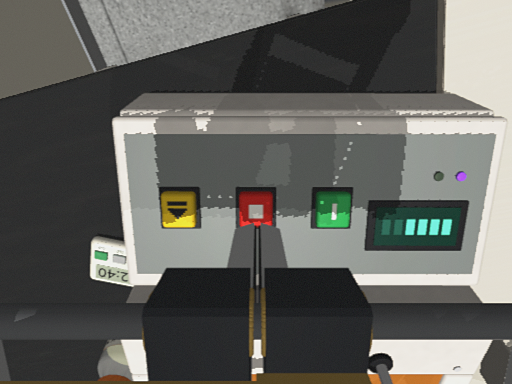

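The wrist view shows yellow at (179,209), red at (256,209) and green at (332,209), with the closed fingers in line with red. I'll check depth before pressing.

```bash
python3 - <<'E'
from h import *
a,d,i=snap('wrist'); c=cloud(d,i)
for k,u in(('red',(256,209)),('yellow',(179,209)),('green',(332,209))):
    m=blob(a,KEYS[k],u,30); C=cen(m); v,uu=np.nonzero(m); x=c[int(C[1]),int(C[0])]; print(k,C,(uu.min(),uu.max(),v.min(),v.max()),c[m].mean(0).round(4),x.round(4))
rel(red,F(-n,uy)); print(ctrl.get_obs()['time_s'])
E
```

```text
red (np.float64(255.27668845315904), np.float64(207.76906318082789), 918) (np.int64(239), np.int64(272), np.int64(191), np.int64(226)) [ 0.3984 -0.1698  0.1144] [ 0.3984 -0.1699  0.1141]
yellow (np.float64(178.18239921337266), np.float64(208.63544739429693), 1017) (np.int64(161), np.int64(195), np.int64(191), np.int64(226)) [ 0.3866 -0.2233  0.1145] [ 0.3866 -0.224   0.1131]
green (np.float64(332.84328358208955), np.float64(210.19776119402985), 938) (np.int64(316), np.int64(349), np.int64(194), np.int64(226)) [ 0.4147 -0.1162  0.1143] [ 0.4133 -0.1171  0.1155]
mm [ 0.4 -1.8 51.3] rv [-0.     0.001  0.001]
2.3
```

Converted, 51 mm / 600 = 0.085, 49 mm / 600 = 0.0817.

{"op": "arm_command", "data": {"plan": [[[0.0017,-0.0017,0.0333,0,0,0,1],[0.0017,-0.0017,0.0667,0,0,0,1],[0.0017,-0.0017,0.075,0,0,0,1],[0.0017,-0.0017,0.0817,0,0,0,1],[0.0017,-0.0017,0.085,0,0,0,1],[0.0017,-0.0017,0.085,0,0,0,1],[0.0017,-0.0017,0.085,0,0,0,1]]]}}

```text
time_s: 3.0
ee_pos: [0.4021, -0.1705, 0.1116]
eef_rot: [-3.141, 0.262, 2.897]
force: [-0.3, 3.2, 2.3]
grip_width: 0.0006
grip_force: 1.6
```

Converted, 4 mm / 600 = 0.0067, 2 mm / 600 = 0.0033.

{"op": "arm_command", "data": {"plan": [[[0,0,0.0033,0,0,0,1],[0,0,0.0067,0,0,0,1],[0,0,0.0067,0,0,0,1],[0,0,0.0067,0,0,0,1]]]}}

```text
time_s: 3.4
ee_pos: [0.4031, -0.1708, 0.1087]
eef_rot: [-3.141, 0.262, 2.897]
force: [-17.9, 10.4, 33.6]
grip_width: 0.0002
grip_force: 18.6
```

Converted, -40 mm / 600 = -0.0667, -30 mm / 600 = -0.05.

{"op": "arm_command", "data": {"plan": [[[0,0,-0.005,0,0,0,1],[0,0,-0.0167,0,0,0,1],[0,0,-0.05,0,0,0,1],[0,0,-0.0667,0,0,0,1],[0,0,-0.0667,0,0,0,1]]]}}

```text
time_s: 3.9
ee_pos: [0.3932, -0.1686, 0.1469]
eef_rot: [-3.141, 0.263, 2.897]
force: [0.9, 0.5, -1.2]
grip_width: 0.0007
grip_force: 0.0
```

```bash
python3 - <<'E'
from h import *
o,p,r=pose(); print(p,o['force'])
a,d,i=snap('wrist'); s,_,_=snap('side'); q,_,_=snap('scene')
cv2.imwrite('pics/w2.png',np.hstack([a[90:320,110:500],cv2.resize(s[110:220,210:330],(390,358))[:230],]))
m=blob(a,KEYS['red'],(256,209),40); C=cen(m); print(C,cloud(d,i)[m].mean(0))
rel(red-.056*uy+.03*n,F(-n,uy))
E
```

```text
[ 0.39316667 -0.16859985  0.14686881] [ 0.93236127  0.53161027 -1.22954819]
(np.float64(257.50841968911914), np.float64(212.3413212435233), 772) [ 0.39407336 -0.16836314  0.11282502]
mm [ -1.7 -56.6   4.7] rv [ 0.    -0.001  0.   ]
```

View pics/w2.png

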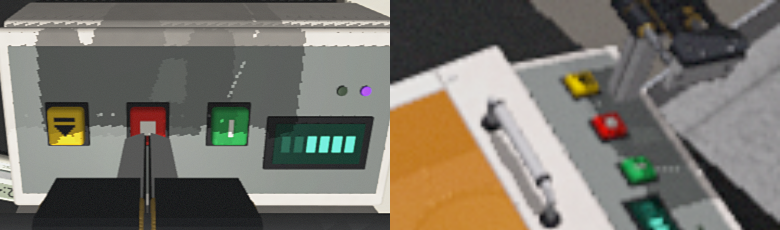

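Converted, -56 mm / 600 = -0.0933, 39 mm / 600 = 0.065.

{"op": "arm_command", "data": {"plan": [[[0,-0.0467,-0.0083,0,0,0,1],[0,-0.0933,-0.0083,0,0,0,1],[0,-0.0933,0.0167,0,0,0,1],[0,-0.0933,0.0467,0,0,0,1],[0,-0.0933,0.0567,0,0,0,1],[0,-0.0933,0.0617,0,0,0,1],[0,-0.0933,0.0633,0,0,0,1],[0,-0.0933,0.065,0,0,0,1],[0,-0.0933,0.065,0,0,0,1],[0,-0.0933,0.065,0,0,0,1]]]}}

```text
time_s: 5.05
ee_pos: [0.3885, -0.2247, 0.1087]
eef_rot: [-3.142, 0.26, 2.898]
force: [-14.5, 3.7, 14.5]
grip_width: 0.0005
grip_force: 8.7
```

Converted, -110 mm / 600 = -0.1833, -85 mm / 600 = -0.1417.

{"op": "arm_command", "data": {"plan": [[[0,0,-0.005,0,0,0,1],[0,0,-0.025,0,0,0,1],[0,0,-0.075,0,0,0,1],[0,0,-0.1417,0,0,0,1],[0,0,-0.1833,0,0,0,1],[0,0,-0.1833,0,0,0,1]]]}}

```text
time_s: 5.65
ee_pos: [0.3621, -0.2187, 0.218]
eef_rot: [-3.139, 0.267, 2.898]
force: [-0.8, 1.0, 0.3]
grip_width: 0.0004
grip_force: 0.0
```

```bash
python3 - <<'E'
from h import *
o,p,r=pose(); print(p,o['force'],o['qpos'])
a,da,i=snap('scene'); b,db,j=snap('side')
cv2.imwrite('pics/c3.png',np.hstack([cv2.resize(a[130:290,160:350],(396,333)),cv2.resize(b[100:250,170:340],(378,333))]))
for nn,c,box in(('s',cloud(da,i),(225,145,300,205)),('d',cloud(db,j),(225,130,275,190))):
    x0,y0,x1,y1=box; w=c[y0:y1,x0:x1].reshape(-1,3); t=w[(w[:,2]>.185)&(w[:,2]<.23)]
    L=np.stack([(t-O)@ux,(t-O)@uy,t[:,2]],1); print(nn,len(t),np.median(L,0).round(4),L.min(0).round(3),L.max(0).round(3),np.percentile(t[:,2],[50,95]).round(4))
E
```

```text
[ 0.36214068 -0.21865668  0.2180181 ] [-0.82473668  0.9963699   0.27713285] [-0.70361036 -0.15665892  2.00305643  0.13174055  1.05741531 -2.08114787]
s 75 [-0.0348  0.0035  0.2073] [-0.04  -0.063  0.19 ] [-0.026  0.034  0.21 ] [0.2073 0.2095]
d 173 [-0.0316  0.01    0.209 ] [-0.041 -0.06   0.185] [-0.026  0.063  0.216] [0.209  0.2131]
```

View pics/c3.png

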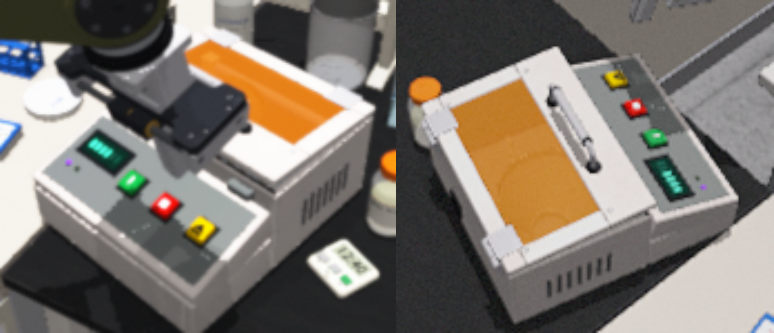

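The lid has popped: the handle top rose from about 0.198 to 0.2095 m. In the crops the scene handle is hidden by the gripper, while the side view shows the handle clear around (575,128). Next I go above the handle, turned 90° and open.

```bash
python3 - <<'E'
from h import *
rel(W(-.031,0,.26),F(-uz,ux)); rel(W(-.031,0,.184),F(-uz,ux)); rel(W(-.10,-.02,.26),F(-uz,ux))
E
```

```text
mm [-152.6   93.2   -6.1] rv [0.205 0.206 1.561]
mm [-132.9   93.3   67.3] rv [0.205 0.206 1.561]
mm [-85.9  73.3 -24. ] rv [0.205 0.206 1.561]
```

Converted, -152.6 mm / 600 = -0.2543, -140 mm / 600 = -0.2333, 1.561 rad / 6.2832 = 0.2484.

{"op": "arm_command", "data": {"plan": [[[-0.0167,0.0167,-0.0417,0.003,0.003,0.0226,0.5],[-0.0333,0.0333,-0.075,0.0059,0.0059,0.0452,-1],[-0.0583,0.05,-0.0917,0.0089,0.0089,0.0678,-1],[-0.0833,0.0667,-0.0917,0.0119,0.0119,0.0904,-1],[-0.1083,0.0833,-0.0833,0.0148,0.015,0.113,-1],[-0.1333,0.1,-0.075,0.0178,0.0178,0.1356,-1],[-0.1583,0.1167,-0.0667,0.0208,0.0208,0.1582,-1],[-0.1833,0.1333,-0.0583,0.0237,0.0239,0.1808,-1],[-0.2083,0.15,-0.05,0.0267,0.0269,0.2034,-1],[-0.2333,0.155,-0.0333,0.0298,0.0298,0.226,-1],[-0.2543,0.155,-0.0167,0.0326,0.0328,0.2484,-1],[-0.2543,0.155,-0.01,0.0326,0.0328,0.2484,-1]]]}}

```text
time_s: 6.95
ee_pos: [0.5263, -0.1633, 0.2567]
eef_rot: [-3.137, -0.002, 1.324]
force: [-1.0, 0.7, -0.1]
grip_width: 0.0919
grip_force: 0.0
```

```bash
python3 - <<'E'
from h import *
o,p,r=pose(); print(p,o['force'],o['qpos'],o['grip_width'])
a,d,i=snap('wrist','w4.png'); b,db,j=snap('side'); c=cloud(d,i)
t=c.reshape(-1,3); L=np.stack([(t-O)@ux,(t-O)@uy,t[:,2]],1)
k=(abs(L[:,0]+.03)<.03)&(abs(L[:,1])<.04)&(L[:,2]>.192)&(L[:,2]<.225); print(k.sum(),np.median(L[k],0),L[k].min(0),L[k].max(0))
rel(W(-.031,0,.184),F(-uz,ux))
E
```

```text
[ 0.52631532 -0.16326548  0.25669922] [-0.9513364   0.68173245 -0.05196216] [-3.67709976e-01  2.71238152e-01  1.43867813e+00  9.24163924e-04
  1.43660948e+00 -1.20723201e-01] 0.0919062247208233
1939 [-0.03424115  0.00212806  0.20987165] [-0.04075579 -0.03998826  0.20299265] [-0.02752837  0.03998893  0.21344737]
mm [ 0.2  0.7 73.6] rv [-0.003 -0.001  0.004]
```

View pics/w4.png

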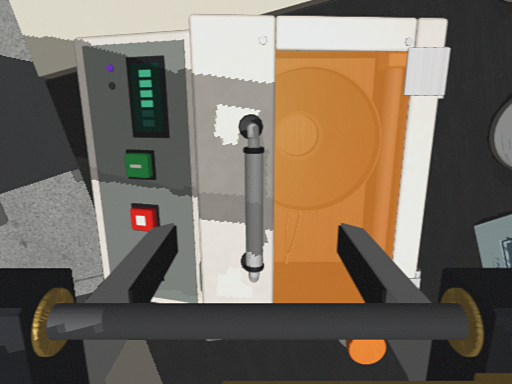

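The wrist view shows the bar upright at (254,150–262), centred between the open fingers. Descending and closing on it.

Converted, 73 mm / 600 = 0.1217, 68 mm / 600 = 0.1133.

{"op": "arm_command", "data": {"plan": [[[0,-0.0033,0.05,0,0,0,-1],[0,-0.0033,0.0917,0,0,0,-1],[0,-0.0033,0.1133,0,0,0,-1],[0,-0.0033,0.1217,0,0,0,-1],[0,-0.0033,0.1217,0,0,0,0],[0,-0.0033,0.1217,0,0,0,0.5],[0,-0.0033,0.1217,0,0,0,1],[0,-0.0033,0.1217,0,0,0,1],[0,-0.0033,0.1217,0,0,0,1],[0,-0.0033,0.1217,0,0,0,1],[0,-0.0033,0.1217,0,0,0,1]]], "squeeze": 30}}

```text
time_s: 8.15
ee_pos: [0.5236, -0.1627, 0.1865]
eef_rot: [-3.141, -0.001, 1.326]
force: [0.2, 0.4, 0.2]
grip_width: 0.0413
grip_force: 0.0
```

```bash
python3 - <<'E'
from h import *
o,p,r=pose(); print(p,o['force'],o['moment'],o['grip_width'],o['grip_force'])
g=p+r.apply([0,0,-.019]); H=W(.12,0,.14); l=[(g-O)@ux,(g-O)@uy,g[2]]; print('local',np.round(l,4))
dx,dz=.12-l[0],l[2]-.14; rad=np.hypot(dx,dz); a0=np.arctan2(dz,dx); base=np.arctan2(52,155); print('rad',rad,'lid',a0-base)
r0=.163
for t in np.radians([4.5,12,20,28,36,44,52,56,60,62]):
    a=t+base; q=g+ (r0*(np.cos(4.5*np.pi/180+base)-np.cos(a)))*ux+r0*(np.sin(a)-np.sin(4.5*np.pi/180+base))*uz
    print(np.degrees(t).round(),(r.inv().apply(q-g)*1000).round(1))
E
```

```text
[ 0.5236087  -0.16272275  0.18651875] [0.24912314 0.43594302 0.1630968 ] [-0.02415871  0.0869804  -0.01621821] 0.0413038576186692 0.0
local [-0.033  -0.0003  0.2055]
rad 0.166426436596352 lid 0.08094653391448914
4.0 [0. 0. 0.]
12.0 [  0.    9.6 -19. ]
20.0 [  0.   22.5 -37.8]
28.0 [  0.   37.8 -54.5]
36.0 [  0.   55.4 -69. ]
44.0 [  0.   74.8 -80.9]
52.0 [  0.   95.6 -90. ]
56.0 [  0.  106.5 -93.4]
60.0 [  0.  117.6 -96. ]
62.0 [  0.  123.1 -97.1]
```

Still closing; let it finish.

{"op": "arm_command", "data": {"plan": [[[0,0,0,0,0,0,1],[0,0,0,0,0,0,1],[0,0,0,0,0,0,1],[0,0,0,0,0,0,1],[0,0,0,0,0,0,1],[0,0,0,0,0,0,1],[0,0,0,0,0,0,1]]], "squeeze": 30}}

```text
time_s: 8.85
ee_pos: [0.5237, -0.1628, 0.1865]
eef_rot: [-3.141, -0.001, 1.326]
force: [4.2, -0.8, -2.1]
grip_width: 0.0121
grip_force: 30.0
```

Converted, -54.5 mm / 600 = -0.0908, -49.3 mm / 600 = -0.0822.

{"op": "arm_command", "data": {"plan": [[[0,0.0033,-0.0083,0,0,0,1],[0,0.0083,-0.0183,0,0,0,1],[0,0.016,-0.0317,0,0,0,1],[0,0.0225,-0.0425,0,0,0,1],[0,0.03,-0.0533,0,0,0,1],[0,0.0375,-0.063,0,0,0,1],[0,0.0458,-0.0725,0,0,0,1],[0,0.0542,-0.0822,0,0,0,1],[0,0.063,-0.0908,0,0,0,1],[0,0.063,-0.0908,0,0,0,1]]]}}

```text
time_s: 9.85
ee_pos: [0.5609, -0.172, 0.2415]
eef_rot: [-3.141, -0.001, 1.326]
force: [0.8, 0.0, -6.8]
grip_width: 0.0122
grip_force: 30.0
```

```bash
cat >> h.py <<'E'
def lid():
    o,p,r=pose(); g=p+r.apply([0,0,-.019]); l=[(g-O)@ux,(g-O)@uy,g[2]]
    dx,dz=.12-l[0],l[2]-.14; print('local',np.round(l,4),'rad',np.hypot(dx,dz),'lid',np.degrees(np.arctan2(dz,dx)-np.arctan2(52,155)),'F',o['force'].round(1) if hasattr(o['force'],'round') else o['force'],'w',o['grip_width'],o['time_s'])
E
python3 -c "
from h import *
lid()"
```

```text
local [ 0.0054 -0.0003  0.2605] rad 0.16624689349326155 lid 27.88913010162213 F [ 0.8  0.  -6.8] w 0.012220042620394115 9.85
```

Converted, 79.8 mm / 600 = 0.133, 57.8 mm / 600 = 0.0963.

{"op": "arm_command", "data": {"plan": [[[0,0.0083,-0.0083,0,0,0,1],[0,0.0183,-0.0158,0,0,0,1],[0,0.0293,-0.0242,0,0,0,1],[0,0.045,-0.0345,0,0,0,1],[0,0.0617,-0.044,0,0,0,1],[0,0.0787,-0.052,0,0,0,1],[0,0.0963,-0.0592,0,0,0,1],[0,0.1145,-0.0648,0,0,0,1],[0,0.125,-0.0675,0,0,0,1],[0,0.133,-0.0692,0,0,0,1],[0,0.133,-0.0692,0,0,0,1],[0,0.133,-0.0692,0,0,0,1]]]}}

```text
time_s: 11.05
ee_pos: [0.6376, -0.1913, 0.2826]
eef_rot: [-3.141, -0.001, 1.326]
force: [-3.0, 0.3, -4.0]
grip_width: 0.0118
grip_force: 30.0
```

```bash
python3 - <<'E'
from h import *
lid()
a,da,i=snap('scene'); b,db,j=snap('side')
cv2.imwrite('pics/c5.png',np.hstack([cv2.resize(a[90:290,150:380],(400,348)),cv2.resize(b[60:250,160:340],(367,348))]))
E
```

```text
local [ 8.450e-02 -3.000e-04  3.016e-01] rad 0.1654443390865584 lid 59.06615740863691 F [-3.   0.3 -4. ] w 0.01180101434603445 11.05
```

View pics/c5.png

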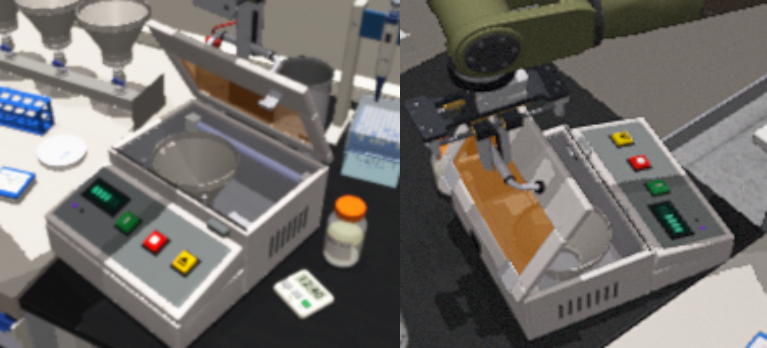

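The lid stands open at about 60° in the grip. The funnel is upright at (195,160) in the left crop, and the bottle and timer haven't moved. Settle, then hand in.

Converted, 1 mm / 600 = 0.0017.

{"op": "arm_command", "data": {"plan": [[[0,0.0017,0,0,0,0,1],[0,0.0017,0,0,0,0,1],[0,0.0017,0,0,0,0,1],[0,0.0017,0,0,0,0,1]]]}}

```text
time_s: 11.55
ee_pos: [0.6387, -0.1915, 0.2828]
eef_rot: [-3.141, -0.001, 1.326]
force: [-2.3, 1.0, -0.0]
grip_width: 0.0123
grip_force: 30.0
```

```bash
python3 -c "
from h import *
lid(); print(ctrl.hand_in())"
```

```text
local [ 8.570e-02 -3.000e-04  3.018e-01] rad 0.1653897523623599 lid 59.47301620544659 F [-2.3  1.  -0. ] w 0.012260477750470566 11.55
the job is handed in; nothing more can be done
None
```

I pressed the red stop key, then the yellow release key, left green alone, and handed in at 11.6 s with the lid held by its handle at about 59.5° by arm position; the funnel, bottle and timer looked undisturbed, but the console display and purple light did not change after the stop press, so only the press force (about 34 N, key bottomed) shows it took effect.

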